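Fill the sample carrier's row and offer up its gate to the hinge

TASK

Stand the loose red-capped jar upright on the empty middle pad of the sample carrier, neatly in row with the other two, and let go of it. Then take the blue gate out of the draining stand and offer its hinge knuckle up between the two knuckles on the carrier's left jamb, gate upright and standing straight out to the front like the right-hand one, so that the three bores line up and a colleague can drop the hinge pin in. Finish while still holding the gate there in the gripper, without forcing it against the carrier, and leave the hinge pin, bottle, tin and beaker where they are.

Things in the scene. Friction and masses are not known exactly. Their poses are not given: they have to be found in the camera images.
- carrier: grey three-jar sample carrier, 78 x 206 mm, fixed; origin under its centre, x to its back, y to its left, z up. Floor top at z 10 mm; back wall (inner face x +33) and side walls (inner faces y +-97) rise to z 45; front (-x) open. Aluminium jamb blocks 16 x 18 mm, 80 mm tall, at the front corners y +-103, front face x -39. The left jamb's gate is missing
- place_left (a point): centre of the left black round pad (58 mm) on the carrier's floor, 62 mm from the middle one; axes as the carrier
- place_middle (a point): centre of the middle black round pad on the carrier's floor, empty at the start
- place_right (a point): centre of the right black round pad on the carrier's floor
- jamb_bore (a point): on the left jamb's upright bore axis, 52 mm in front of and 103 mm left of the carrier's origin, midway in the 24 mm gap between the jamb's two steel knuckles (20 mm outside, 10 mm bore, at z 12 to 32 and 56 to 76 mm), 44 mm above the worktop; axes as the carrier. The knuckles stand 3 mm off the jamb's face; the gap is open to the front
- hung_gate (a point): centre of the right-hand gate, already hung with its pin and fixed, same shape as the loose one, standing open straight out to the carrier's front: x -152 to -42, y -103, z 14 to 79 mm of the carrier (pin head at the top); axes as the carrier
- jar_loose: plastic sample jar, white body with red screw cap, upright: body 52 mm diameter up to 55 mm, cap 55 mm diameter from 55 to 72 mm, about 0.14 kg; origin at the centre of its underside, z up. It stands alone on the worktop
- jar_left: plastic sample jar, white body with red screw cap, upright: body 52 mm diameter up to 55 mm, cap 55 mm diameter from 55 to 72 mm, about 0.14 kg; origin at the centre of its underside, z up. It stands on the left pad
- jar_right: plastic sample jar, white body with red screw cap, upright: body 52 mm diameter up to 55 mm, cap 55 mm diameter from 55 to 72 mm, about 0.14 kg; origin at the centre of its underside, z up. It stands on the right pad
- gate: loose blue gate, an upright window frame 10 mm thick (y), 60 mm tall (z), about 0.16 kg; x runs along it to the hinge knuckle. Origin mid-thickness on the lower edge; frame spans x -50 to +37. Solid top rail, z 38 to 60 mm: grip it across the 10 mm near x 0 (centre of mass about x +5). At the start it stands upright in the stand's middle groove, lower edge 8 mm above the worktop
- gate_bore (a point): centre of the gate's hinge knuckle, a steel tube 20 mm outside, 10 mm upright bore, 20 mm tall (z 20 to 40 mm of the gate): at x +50, y 0, z +30 mm in the gate's frame; axes as the gate
- stand: white draining stand, fixed, 124 x 84 x 20 mm, with three grooves along its x, 12 mm deep; origin under its centre. The gate stands in the middle groove with its knuckle towards the stand's +x
- pin: steel hinge pin lying in the stand's right groove (24 mm beside the gate), 8 mm diameter, 77 mm long, tapered nose, 14 mm head over the stand's end; origin at the nose, x towards the head; it stays where it lies
- amber_bottle: bystander: amber reagent bottle with black cap, 55 mm diameter, 109 mm tall; origin under its centre
- tin: bystander: round aluminium tin with lid, 58 mm diameter, 36 mm tall; origin under its centre
- beaker: bystander: glass beaker, 52 mm diameter, 70 mm tall; origin under its centre
There are look-alikes about, which are no part of the job. Leave any green, purple or turquoise look-alike of the jar_right alone.

How it is judged (in metres and radians):
On the way, in this order (a step that is already met when the one before it is completed fails the run):
1. the loose jar stands released on the middle pad, in row with the other two (horizontal distance between jar_loose and place_middle below 0.008 m and height (world z) of each of jar_loose, jar_left, jar_right below 0.02 m and angle between each of jar_loose, jar_left, jar_right's own z axis and vertical below 0.1 rad and horizontal distance between jar_left and place_left below 0.008 m and horizontal distance between jar_right and place_right below 0.008 m and contact force between the fingers and jar_loose below 0.1 N and linear speed of jar_loose below 0.02 m/s), for 0.2 s.
2. the gate is lifted out of the stand in the gripper (height (world z) of gate above 0.03 m and contact force between the fingers and gate above 1 N), for 0.2 s.
At the end, for the whole second after the job is handed in: Gate at rest in the fingers (over 1.5 N), upright within 3.4 deg, within 15 deg of straight out; bore within 2.5 mm of the jamb bore axis and 3 mm of mid-gap height; under 5 N on the carrier, clear of the stand. All three jars upright, each within 8 mm of its pad centre (horizontal distance between gate_bore and jamb_bore below 0.0025 m and z of gate_bore in the frame of jamb_bore between -0.003 and 0.003 m and angle between gate's own z axis and vertical below 0.06 rad and angle between the x axis of gate and the x axis of carrier, either way round below 0.26 rad and contact force between the fingers and gate above 1.5 N and contact force between gate and carrier below 5 N and contact force between gate and stand below 0.1 N and linear speed of gate below 0.02 m/s and horizontal distance between jar_loose and place_middle below 0.008 m and height (world z) of each of jar_loose, jar_left, jar_right below 0.02 m and angle between each of jar_loose, jar_left, jar_right's own z axis and vertical below 0.1 rad and horizontal distance between jar_left and place_left below 0.008 m and horizontal distance between jar_right and place_right below 0.008 m); the arm keeps its last pose, push and grip.
It fails at once if a bystander (hinge pin, bottle, tin, beaker) is moved by more than 20 mm or knocked over (distance of any of amber_bottle, tin, beaker, pin from where it was at the start of the episode above 0.02 m or angle between any of amber_bottle, tin, beaker's own z axis and vertical above 0.3 rad).
It fails at once if the gate is forced against the carrier with more than 25 N (contact force between gate and carrier above 25 N).
It also fails if it takes over 58 s, if anything falls off the work surface, if the arm or the gripper's body presses on something with over 40 N, if the wrist force passes 120 N, or if a joint passes its speed limit or range.

ROBOT

A 6-joint arm with a two-finger parallel gripper is mounted at the origin on a cart in front of the work surface, level with it; the furniture and walls round the work are solid. World frame = base frame: x ahead of the robot, y to its left, z up, the work surface at z = 0. Lengths are in m, angles in degrees, forces in N, time in s.
With the tool pointing down it reaches from about 0.3 to 0.875 m from the base axis. Payload 6.4 kg.
Tool frame: the origin (TCP) lies at the very end of the fingers, on their centre line; the grasp point (between the pads) lies 19 mm behind it; z points along the fingers, y is the line along which they close (so a half turn about z gives the same grasp; the last joint's range is limited). The gripper opens to 88 mm and grips with 3 to 60 N. Pads are 18 mm wide; open, the fingers measure 123 mm over their backs; the gripper's body (75 mm by 187 mm) begins 45 mm behind the grasp point.
Start: joints at [58.826, 10.359, 92.074, -0, 77.567, -11.82], TCP at [0.191, 0.543, 0.239] pointing down, gripper open.
Joint ranges: [-171.53, 171.53], [-51.25, 118.39], [17.06, 147.69], [-65.23, 245.23], [0, 150.52], [-178.68, 178.68]. Speed limits (degrees/s): [147.25, 147.25, 172.46, 180, 180, 180].

INTERFACE

Orientations are given as [roll, pitch, yaw] about the fixed x, y, z axes, in that order (R = Rz(yaw) Ry(pitch) Rx(roll)).
In Python, from plant import arm, grab_frame, nets gives the robot as it stands.
- The arm moves only by the tool carry_out, never from a script. Its argument "motion" is text: rows parted by semicolons, each of 7 numbers parted by spaces: the shift along the tool's x, y, z as a fraction of full scale, then the turn, a rotation vector about the tool's x, y, z as a fraction of full scale, then the gripper's target within -1 to 1 (shut at 1, half-way at 0, fully open at -1). A call has 1 to 20 rows; each row is the pose to reach, as a shift and turn from the pose commanded when the call began, along the tool's axes at that moment; what a row does not reach only later rows make up. Full scale, the value 1, is 200 mm for a shift and pi/2 rad for a turn. A row lasts 1/10 s, in which the tool goes at most 50 mm and 8.59 degrees, less where a joint would pass 70% of its speed; a pose out of reach is approached as far as the arm can. A call with a number of a shift or a turn outside -1 to 1 is refused whole. A call with a gripper value outside its range is refused whole. The fingers move at their own pace and stop on an object; "force" is the grip in N (left out, the last holds). Time passes only in rows, so rows that repeat a pose let the fingers close. It gives the time, the measured TCP pose, the force, the opening and the grip force at its end, in the units of the state.
- arm.sense(): the state, without advancing time (a new reading comes with each control period).
- grab_frame(name): name is "scene" or "top" or "wrist"; returns a dict with "frame" (420x560x3 uint8, blue, green, red), "mtx" (3x3 intrinsics, pixels), "rvec" (rotation vector, rad) and "tvec" (3), from world to camera coordinates, as OpenCV has them; the wrist camera has in their place "mount" (4x4, takes a point from camera to tool coordinates, whose origin is the TCP and whose axes are the flange's). Camera axes: x right, y down, z forward; pixel columns grow to the right and rows downward; lengths in m; the calibration is good to about 2 mm. A picture is of the moment at which its call begins: read the wrist's pose just before it. There is no depth.
- arm.hand_in(): hands the job in; it is judged then, once.
Trained networks look in the newest picture that a camera, given by its name, has taken for a name from the list of things; names that differ only in an ending like _2 or _b are one class to them, and where a whole thing is asked for, a point or a joint stands for the part that bears it (a point fixed in the world has none). Each returns a list of dicts, best first, with "p" (0 to 1); they miss things now and then, are a little off and sometimes report something else, mostly with a low value. They report only what shows in the picture. A call takes as long as a camera call. They do not tell look-alikes from the thing itself.
- nets.boxes_of(camera, label): "at" ([column, row] in pixels, amid what is visible of it).
- nets.mark_of(camera, label): "at" ([column, row] in pixels: a listed point, or the origin of a listed thing).
The state is a dict: "t": time; "joint_pos": joint angles; "joint_velocities": joint speeds; "effort": joint torques, N m; "eef_pos": TCP position; "orientation": TCP orientation; "contact_force": force on the tool from outside, world axes, zero at the start; "moment": the same for the moment, N m; "finger_gap": finger opening in m; "grasp_force": force on a finger pad.
Only numpy, scipy, OpenCV 4.12 (cv2) and the standard library are available. Lean on these libraries where they do the work, as an engineer would, in place of code of your own. Each camera call takes 0.05 s, during which the arm holds its last target. There are 200 camera calls.

## Working session

There is one attempt and no reset: what is moved stays moved. The work goes in short steps, Python scripts to look and compute and a tool call to move; the robot and the scene stay as the last step left them, time stands still between calls to the robot, and variables do not carry over. Pictures are saved under pics/ and viewed, at most 10 in all, crops included, and the job is handed in when it is done.

Besides the shell and the picture viewer there is one more tool, called after ">>>" by a JSON object that holds its "op" and its "data", one argument or row to a line. carry_out: Moves the arm, as the interface text tells. Its arguments: {"type":"object","properties":{"motion":{"type":"string"},"force":{"type":"number"}},"required":["motion"]}

```bash
mkdir -p pics; ls
python3 - <<'E'
from plant import arm, grab_frame, nets
import cv2
for c in ("scene","top"):
    f=grab_frame(c); cv2.imwrite(f"pics/{c}0.png",f["frame"])
    for l in ["jar_loose","gate","stand","pin","carrier","tin","beaker","amber_bottle"]:
        print(c,l,[(round(d["p"],2),[round(v) for v in d["at"]]) for d in nets.boxes_of(c,l)][:6])
    for l in ["place_left","place_middle","place_right","jamb_bore","hung_gate","gate_bore","gate","stand","jar_loose","carrier"]:
        print(c,"mark",l,[(round(d["p"],2),[round(v,1) for v in d["at"]]) for d in nets.mark_of(c,l)][:6])
print(arm.sense())
E
```

```text
pics
scene jar_loose [(0.74, [360, 142]), (0.56, [266, 314]), (0.23, [301, 174])]
scene gate [(0.68, [270, 318])]
scene stand [(0.87, [265, 331]), (0.74, [304, 176])]
scene pin [(0.74, [305, 157]), (0.62, [242, 305]), (0.32, [162, 324]), (0.3, [299, 172])]
scene carrier [(0.68, [301, 172])]
scene tin [(0.87, [320, 125])]
scene beaker [(0.73, [163, 323]), (0.59, [303, 175])]
scene amber_bottle [(0.8, [192, 252])]
scene mark place_left [(0.82, [281.9, 195.0])]
scene mark place_middle [(0.72, [294.9, 180.7])]
scene mark place_right [(0.65, [268.9, 324.0]), (0.6, [306.0, 171.7])]
scene mark jamb_bore [(0.7, [288.6, 205.2])]
scene mark hung_gate [(0.96, [348.4, 167.8])]
scene mark gate_bore [(0.58, [239.5, 310.7])]
scene mark gate [(0.67, [268.5, 326.0])]
scene mark stand [(0.64, [265.5, 325.8])]
scene mark jar_loose [(0.79, [357.0, 153.7])]
scene mark carrier []
top jar_loose [(0.73, [428, 229]), (0.31, [191, 254])]
top gate [(0.71, [193, 256])]
top stand [(0.97, [194, 258])]
top pin []
top carrier [(0.79, [348, 203])]
top tin [(0.7, [433, 180]), (0.56, [345, 207])]
top beaker [(0.79, [1
[... 590 characters left out ...]
3.5, 198.6])]
{'t': 1.9, 'joint_pos': array([ 5.88266023e+01,  1.03591858e+01,  9.20745732e+01, -6.77751894e-04,
        7.75646888e+01, -1.18207832e+01]), 'joint_velocities': array([-0.12450231, -0.11285376,  0.00613184,  0.00903645,  0.03041376,
        0.03095742]), 'effort': array([-1.16343992e-03, -4.33829784e+01, -3.42162645e+01,  7.01698009e-02,
        3.10080650e-02,  2.09384143e-05]), 'eef_pos': array([0.19054967, 0.54253365, 0.23871123]), 'orientation': array([1.79998616e+02, 9.65796681e-04, 1.60647531e+02]), 'contact_force': array([-0.8428967 ,  0.06977081, -0.94674824]), 'moment': array([0.04533384, 0.06219379, 0.00554283]), 'grasp_force': 0.0, 'finger_gap': 0.08825895368355137}
```

View both.

Run:
```python
import cv2
a=cv2.imread("pics/scene0.png");b=cv2.imread("pics/top0.png")
cv2.imwrite("pics/s_crop.png",cv2.resize(a[80:380,120:420],None,fx=2,fy=2,interpolation=2))
cv2.imwrite("pics/t_crop.png",cv2.resize(b[130:310,120:480],None,fx=2.2,fy=2.2,interpolation=2))
```

```text
(no output)
```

View pics/s_crop.png

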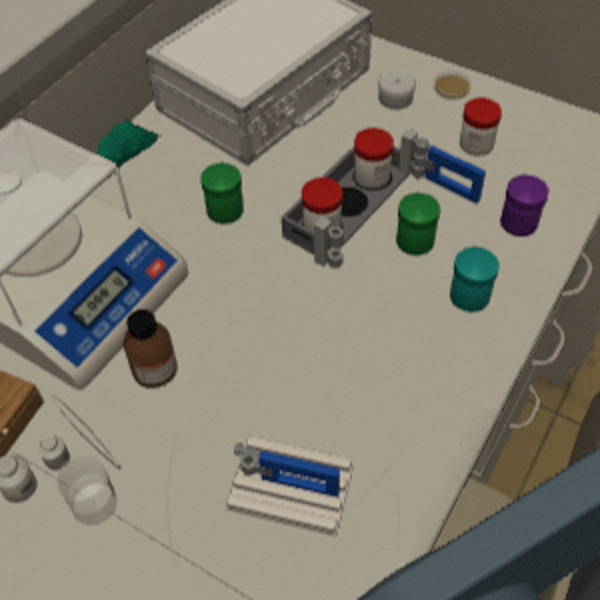

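View pics/t_crop.png

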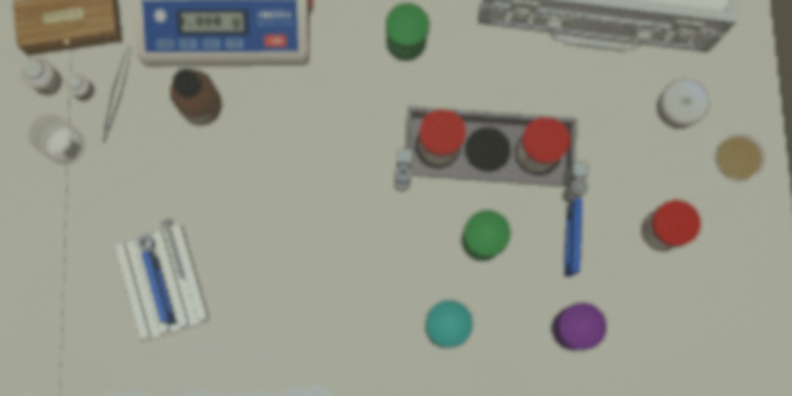

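The wanted jar is the lone red-capped one at scene (360,142), top (428,229). Possible mix-ups: the red jars in the carrier at scene (281,183) and (306,158), green at (231,176) and (329,191), purple at (382,182) and turquoise at (357,219). The loose gate is in the stand at scene (268,318), and the hung gate at (348,168) is fixed.

```bash
cat > h.py <<'E'
import numpy as np, cv2
from scipy.spatial.transform import Rotation as R
from plant import arm, grab_frame, nets
def cam(name):
    s=arm.sense(); f=grab_frame(name)
    if "mount" in f:
        T=np.eye(4); T[:3,:3]=R.from_euler("xyz",s["orientation"],degrees=True).as_matrix(); T[:3,3]=s["eef_pos"]
        T=T@f["mount"]; Rc=T[:3,:3].T; t=-Rc@T[:3,3]
    else: Rc=cv2.Rodrigues(np.array(f["rvec"]))[0]; t=np.array(f["tvec"]).ravel()
    return dict(img=f["frame"],K=np.array(f["mtx"]),R=Rc,t=t)
def ray(c,px):
    d=c["R"].T@np.linalg.solve(c["K"],[px[0],px[1],1.]); return -c["R"].T@c["t"],d
def onz(c,px,z):
    o,d=ray(c,px); return o+d*(z-o[2])/d[2]
def proj(c,p):
    q=c["K"]@(c["R"]@np.array(p)+c["t"]); return q[:2]/q[2]
def delta(pos,rpy):
    "fractions from the present pose to pos, rpy"
    s=arm.sense(); A=R.from_euler("xyz",s["orientation"],degrees=True)
    d=A.inv().apply(np.array(pos)-s["eef_pos"])/.2; w=(A.inv()*R.from_euler("xyz",rpy,degrees=True)).as_rotvec()/(np.pi/2)
    return np.round(np.r_[d,w],4)
E
python3 - <<'E'
from h import *
np.set_printoptions(precision=4,suppress=True)
Z=dict(place_left=.01,place_middle=.01,place_right=.01,jamb_bore=.044,hung_gate=.0465,gate_bore=.038,gate=.008,stand=0,jar_loose=0)
for n in ("scene","top"):
    c=cam(n)
    for l,z in Z.items():
        print(n,l,[(round(d["p"],2),onz(c,d["at"],z)[:2]) for d in nets.mark_of(n,l)][:3])
    if n=="top": print([onz(c,p,z)[:2] for p,z in [((428,231),.072),((340.5,236),.072),((205,172),.109)]], onz(c,(301.7,210.6),.03))
s=arm.sense(); f=grab_frame("wrist"); print(f["mount"],f["mtx"])
E
```

```text
scene place_left [(0.59, array([ 0.601 , -0.0436])), (0.44, array([ 0.4931, -0.3065]))]
scene place_middle [(0.61, array([ 0.5996, -0.1098])), (0.61, array([ 0.6104, -0.1071]))]
scene place_right [(0.67, array([ 0.5919, -0.1687]))]
scene jamb_bore [(0.95, array([ 0.5634, -0.0025]))]
scene hung_gate [(0.73, array([0.433, 0.306])), (0.69, array([ 0.4979, -0.197 ])), (0.5, array([ 0.5768, -0.138 ]))]
scene gate_bore [(0.65, array([0.5042, 0.3017]))]
scene gate [(0.63, array([0.4418, 0.2938]))]
scene stand [(0.87, array([0.4541, 0.2987]))]
scene jar_loose [(0.67, array([ 0.4999, -0.324 ])), (0.33, array([0.4509, 0.2954]))]
top place_left [(0.58, array([ 0.6196, -0.0487])), (0.3, array([0.4474, 0.2942]))]
top place_middle [(0.75, array([ 0.604 , -0.1108])), (0.38, array([ 0.604 , -0.1737]))]
top place_right [(0.8, array([ 0.5934, -0.1733]))]
top jamb_bore [(0.91, array([0.5602, 0.0041]))]
top hung_gate [(0.96, array([ 0.4938, -0.2004])), (0.46, array([0.4511, 0.2543]))]
top gate_bore [(0.69, array([0.5026, 0.2974])), (0.69, array([0.6618, 0.2368]))]
top gate [(0.52, array([0.4548, 0.2952]))]
top stand [(0.64, array([0.6262, 0.4146])), (0.57, array([0.4451, 0.2947]))]
top jar_loose [(0.88, array([ 0.5022, -0.3274]))]
[array([ 0.4979, -0.3187]), array([ 0.4914, -0.0962]), array([0.6606, 0.2445])] [ 0.5689 -0.0007  0.03  ]
[[ 0.0005 -0.9651 -0.2618  0.067 ]
 [ 1.      0.0005 -0.0003  0.0006]
 [ 0.0004 -0.2618  0.9651 -0.1458]
 [ 0.      0.      0.      1.    ]] [[362.5417   0.     276.8846]
 [  0.     362.5417 207.5736]
 [  0.       0.       1.    ]]
```

>>> {"op": "carry_out", "data": {
  "motion": "-1 -0.85 -0.3 0 0 0.851 -1;-1 -0.85 -0.3 0 0 0.851 -1;-1 -0.85 -0.3 0 0 0.851 -1;-1 -0.85 -0.3 0 0 0.851 -1;-1 -0.85 -0.3 0 0 0.851 -1;-1 -0.85 -0.3 0 0 0.851 -1;-1 -0.85 -0.3 0 0 0.851 -1;-1 -0.85 -0.3 0 0 0.851 -1;-1 -0.85 -0.3 0 0 0.851 -1;-1 -0.85 -0.3 0 0 0.851 -1"
}}

```text
t: 3.95
eef_pos: [0.323, 0.3157, 0.2989]
orientation: [180.0, -0.0, 84.0]
contact_force: [0.1, 0.8, -0.6]
finger_gap: 0.0885
grasp_force: 0.0
```

Run:
```python
from h import *
print(delta([.56,-.10,.3],[180,0,84]))
```

```text
[-1.9426e+00  1.3969e+00 -5.8000e-03  1.0000e-04 -1.0000e-04 -4.0000e-04]
```

>>> {"op": "carry_out", "data": {
  "motion": "-1 0.7 0 0 0 0 -1;-1 0.7 0 0 0 0 -1;-1 0.7 0 0 0 0 -1;-1 0.7 0 0 0 0 -1;-1 0.7 0 0 0 0 -1"
}}

```text
t: 4.45
eef_pos: [0.4422, 0.1004, 0.299]
orientation: [180.0, 0.0, 84.3]
contact_force: [-0.2, 0.2, -0.2]
finger_gap: 0.0882
grasp_force: 0.0
```

>>> {"op": "carry_out", "data": {
  "motion": "-0.94 0.7 0 0 0 0 -1;-0.94 0.7 0 0 0 0 -1;-0.94 0.7 0 0 0 0 -1;-0.94 0.7 0 0 0 0 -1;-0.94 0.7 0 0 0 0 -1;-0.94 0.7 0 0 0 0 -1;-0.94 0.7 0 0 0 0 -1"
}}

```text
t: 5.15
eef_pos: [0.561, -0.0992, 0.2981]
orientation: [-179.9, -0.0, 84.1]
contact_force: [-0.4, 0.3, 0.2]
finger_gap: 0.0884
grasp_force: 0.0
```

Run:
```python
from h import *
np.set_printoptions(precision=4,suppress=True)
c=cam("wrist"); print(arm.sense()["t"],arm.sense()["eef_pos"])
for l,z in dict(place_left=.01,place_middle=.01,place_right=.01,jamb_bore=.044,hung_gate=.0465,jar_left=.0,jar_loose=0).items():
    print(l,[(round(d["p"],2),np.round(d["at"]),onz(c,d["at"],z)[:2]) for d in nets.mark_of("wrist",l)][:4])
cv2.imwrite("pics/w1.png",c["img"])
```

```text
5.2 [ 0.5608 -0.0984  0.2984]
place_left []
place_middle [(0.77, array([315., 172.]), array([ 0.6064, -0.1095])), (0.41, array([316., 169.]), array([ 0.6074, -0.1062]))]
place_right []
jamb_bore [(0.62, array([271.,  80.]), array([ 0.5651, -0.0023]))]
hung_gate [(0.75, array([227., 263.]), array([ 0.4913, -0.2005]))]
jar_left [(0.8, array([316., 124.]), array([ 0.613, -0.054]))]
jar_loose []
```

View pics/w1.png

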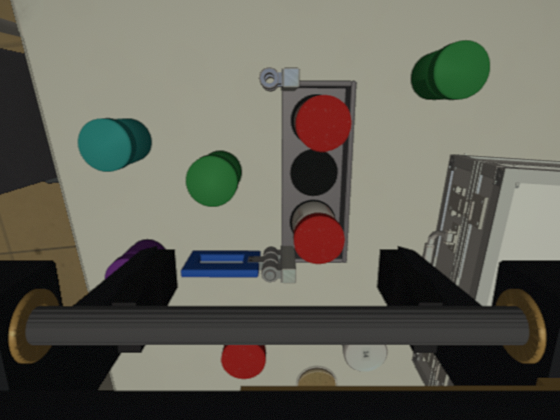

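Run:
```python
from h import *
np.set_printoptions(precision=4,suppress=True)
c=cam("wrist"); im=c["img"]
m=(im.max(2)<45).astype(np.uint8); m[:140]=0;m[205:]=0;m[:,:285]=0;m[:,342:]=0
n,lab,st,ce=cv2.connectedComponentsWithStats(m)
k=1+st[1:,4].argmax(); print(st[k],ce[k]); pad=onz(c,ce[k],.011); print("pad",pad)
cv2.imwrite("pics/w1c.png",np.hstack([cv2.resize(im[55:105,245:365],None,fx=3.3,fy=3.3,interpolation=2),cv2.resize(im[240:290,245:365],None,fx=3.3,fy=3.3,interpolation=2)]))
g=cv2.cvtColor(im,cv2.COLOR_BGR2GRAY)
# red caps
hsv=cv2.cvtColor(im,cv2.COLOR_BGR2HSV); r=(((hsv[...,0]<8)|(hsv[...,0]>172))&(hsv[...,1]>170)&(hsv[...,2]>60)).astype(np.uint8)
n,lab,st,ce=cv2.connectedComponentsWithStats(r)
for i in range(1,n):
    if st[i,4]>300: print(st[i],ce[i],"cap@.082",onz(c,ce[i],.082),"cap@.072",onz(c,ce[i],.072))
```

```text
[ 290  150   47   46 1652] [312.8795 172.8475]
pad [ 0.6041 -0.1094  0.011 ]
[ 295   96   55   57 2430] [322.316 123.572] cap@.082 [ 0.6111 -0.049   0.082 ] cap@.072 [ 0.6122 -0.0495  0.072 ]
[ 294  215   50   49 1927] [318.0234 239.1458] cap@.082 [ 0.5983 -0.168   0.082 ] cap@.072 [ 0.5991 -0.1718  0.072 ]
[ 222  345   43   33 1211] [242.9257 359.8555] cap@.082 [ 0.5    -0.3087  0.082 ] cap@.072 [ 0.4981 -0.3164  0.072 ]
```

View pics/w1c.png

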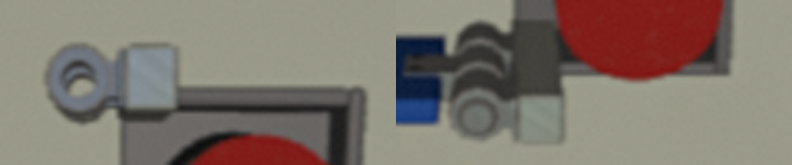

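Run:
```python
from h import *
np.set_printoptions(precision=4,suppress=True)
c=cam("wrist")
a=onz(c,(269.2,80.2),.076);b=onz(c,(269.5,275.5),.080)
d=(a-b)[:2]; print(a,b,np.hypot(*d),"yaw",np.degrees(np.arctan2(-d[0],d[1])))
print(delta([.499,-.29,.2],[180,0,84]))
```

```text
[ 0.5638 -0.0037  0.076 ] [ 0.5423 -0.2058  0.08  ] 0.20323984540289539 yaw -6.054945180479894
[-0.9838 -0.2111  0.4949  0.0003  0.0001  0.0012]
```

>>> {"op": "carry_out", "data": {
  "motion": "-1 -0.2 0.5 0 0 0 -1;-1 -0.2 0.5 0 0 0 -1;-1 -0.2 0.5 0 0 0 -1;-1 -0.2 0.5 0 0 0 -1;-1 -0.2 0.5 0 0 0 -1;-1 -0.2 0.5 0 0 0 -1;-1 -0.2 0.5 0 0 0 -1"
}}

```text
t: 6.35
eef_pos: [0.5006, -0.2938, 0.1987]
orientation: [-180.0, -0.0, 84.0]
contact_force: [0.8, -0.4, 0.6]
finger_gap: 0.0881
grasp_force: 0.0
```

Run:
```python
from h import *
np.set_printoptions(precision=4,suppress=True)
c=cam("wrist"); im=c["img"]; cv2.imwrite("pics/w2.png",im)
hsv=cv2.cvtColor(im,cv2.COLOR_BGR2HSV); r=(((hsv[...,0]<8)|(hsv[...,0]>172))&(hsv[...,1]>170)&(hsv[...,2]>60)).astype(np.uint8)
n,lab,st,ce=cv2.connectedComponentsWithStats(r)
for i in range(1,n):
    if st[i,4]>300: print(st[i],ce[i],"cap@.070",onz(c,ce[i],.070))
print([(round(d["p"],2),np.round(d["at"]),onz(c,d["at"],0)[:2]) for d in nets.mark_of("wrist","jar_loose")])
print(delta([.499,-.322,.044],[180,0,84]))
```

```text
[ 363    0   83   52 3457] [402.9222  21.8288] cap@.070 [ 0.6002 -0.1778  0.07  ]
[ 243  195   66   65 3397] [275.7171 226.7033] cap@.070 [ 0.4975 -0.3162  0.07  ]
[(0.89, array([275., 205.]), array([ 0.4964, -0.3168]))]
[-0.1451  0.0015  0.7781  0.0007  0.0002  0.0013]
```

View pics/w2.png

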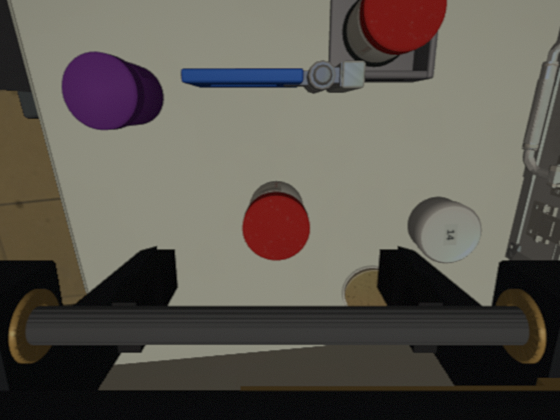

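>>> {"op": "carry_out", "data": {
  "motion": "-0.117 -0.011 0.3 0 0 0 -1;-0.117 -0.011 0.5 0 0 0 -1;-0.117 -0.011 0.7 0 0 0 -1;-0.117 -0.011 0.776 0 0 0 -1;-0.117 -0.011 0.776 0 0 0 -1;-0.117 -0.011 0.776 0 0 0 -1;-0.117 -0.011 0.776 0 0 0 1;-0.117 -0.011 0.776 0 0 0 1;-0.117 -0.011 0.776 0 0 0 1;-0.117 -0.011 0.776 0 0 0 1;-0.117 -0.011 0.776 0 0 0 1;-0.117 -0.011 0.776 0 0 0 1;-0.117 -0.011 0.776 0 0 0 1;-0.117 -0.011 0.776 0 0 0 1",
  "force": 25
}}

```text
t: 7.85
eef_pos: [0.4966, -0.3173, 0.0441]
orientation: [179.9, 0.0, 84.1]
contact_force: [1.6, -0.3, 4.9]
finger_gap: 0.054
grasp_force: 25.0
```

>>> {"op": "carry_out", "data": {
  "motion": "0 0 -0.25 0 0 0 1;0 0 -0.5 0 0 0 1;0 0 -0.6 0 0 0 1;0.2 0.1 -0.6 0 0 0 1;0.4 0.2 -0.6 0 0 0 1;0.6 0.3 -0.6 0 0 0 1;0.8 0.4 -0.6 0 0 0 1;0.9 0.428 -0.6 0 0 0 1;0.9 0.428 -0.6 0 0 0 1;0.9 0.428 -0.6 0 0 0 1"
}}

```text
t: 8.85
eef_pos: [0.5992, -0.1464, 0.1625]
orientation: [-179.9, -0.0, 84.1]
contact_force: [0.7, -0.0, -2.4]
finger_gap: 0.0539
grasp_force: 25.0
```

Run:
```python
from h import *
np.set_printoptions(precision=4,suppress=True)
print(delta([.6045,-.1098,.0555],[180,0,84]))
c=cam("wrist"); im=c["img"]; cv2.imwrite("pics/w3.png",im)
hsv=cv2.cvtColor(im,cv2.COLOR_BGR2HSV); r=(((hsv[...,0]<8)|(hsv[...,0]>172))&(hsv[...,1]>170)&(hsv[...,2]>60)).astype(np.uint8)
n,lab,st,ce=cv2.connectedComponentsWithStats(r)
z=arm.sense()["eef_pos"][2]-.0441+.072
for i in range(1,n):
    if st[i,4]>300: print(st[i],ce[i],onz(c,ce[i],z))
print(arm.sense()["eef_pos"])
```

```text
[ 0.1846  0.0088  0.5349 -0.0013 -0.      0.0014]
[ 236    6   92   99 7122] [281.3691  54.795 ] [ 0.6093 -0.0635  0.1906]
[  203   220   149    86 10186] [276.6131 268.7344] [ 0.6007 -0.1331  0.1906]
[ 229  345   97   18 1229] [277.0667 351.7771] [ 0.5974 -0.167   0.1906]
[ 0.5991 -0.1472  0.1627]
```

View pics/w3.png

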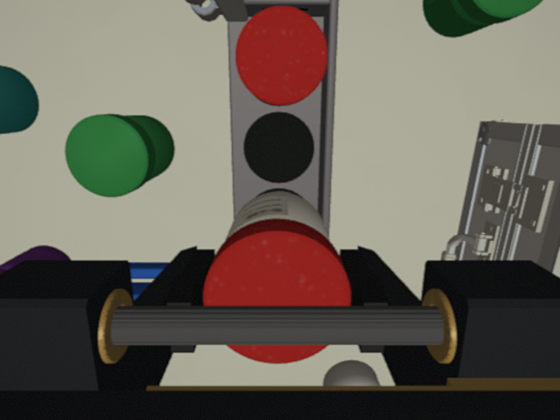

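Run:
```python
from h import *
np.set_printoptions(precision=4,suppress=True)
c=cam("wrist"); im=c["img"]; print(arm.sense()["eef_pos"])
m=(im.max(2)<45).astype(np.uint8); m[:100]=0;m[187:]=0;m[:,:240]=0;m[:,318:]=0
n,lab,st,ce=cv2.connectedComponentsWithStats(m)
k=1+st[1:,4].argmax(); print(st[k],ce[k],onz(c,ce[k],.011))
z=arm.sense()["eef_pos"][2]-.0441+.072
for zz,r in ((z,362),(z-.017,220),(z,235),(z,298)): print(onz(c,(277.5,r),zz))
print(onz(c,(203,290),z),onz(c,(352,290),z))
```

```text
[ 0.5991 -0.1477  0.1629]
[ 244  111   70   71 3806] [278.3237 145.9388] [ 0.6042 -0.1087  0.011 ]
[ 0.597  -0.1723  0.1908]
[ 0.6022 -0.1213  0.1738]
[ 0.6022 -0.1214  0.1908]
[ 0.5997 -0.1454  0.1908]
[ 0.5735 -0.1395  0.1908] [ 0.6266 -0.1449  0.1908]
```

>>> {"op": "carry_out", "data": {
  "motion": "0.184 0.009 0 0 0 0 1;0.184 0.009 0 0 0 0 1;0.184 0.009 0.15 0 0 0 1;0.184 0.009 0.3 0 0 0 1;0.184 0.009 0.4 0 0 0 1;0.184 0.009 0.48 0 0 0 1;0.184 0.009 0.52 0 0 0 1;0.184 0.009 0.534 0 0 0 1;0.184 0.009 0.534 0 0 0 1;0.184 0.009 0.534 0 0 0 1;0.184 0.009 0.534 0 0 0 1"
}}

```text
t: 10.05
eef_pos: [0.6063, -0.1106, 0.0579]
orientation: [179.9, 0.0, 84.1]
contact_force: [-0.9, 0.1, -2.1]
finger_gap: 0.0535
grasp_force: 25.0
```

Run:
```python
from h import *
for _ in range(3): cam("top"); print(arm.sense()["eef_pos"],arm.sense()["contact_force"])
print(delta([.6042,-.11,.055],[180,0,84]))
```

```text
[ 0.60616434 -0.11049022  0.05774338] [ 0.86395252 -1.02774494 -1.2906895 ]
[ 0.6060281  -0.11043591  0.05755372] [ 0.09840742 -0.43524301 -1.78159452]
[ 0.60587461 -0.11035687  0.0573482 ] [ 0.12866066  0.26095384 -1.00782825]
[ 0.0009 -0.0085  0.0117  0.0006  0.0002  0.0008]
```

>>> {"op": "carry_out", "data": {
  "motion": "0 -0.006 0.008 0 0 0 1;0 -0.006 0.008 0 0 0 1;0 -0.006 0.008 0 0 0 1;0 -0.006 0.008 0 0 0 1"
}}

```text
t: 10.6
eef_pos: [0.6043, -0.1102, 0.0551]
orientation: [-180.0, 0.0, 84.1]
contact_force: [0.4, -0.2, -1.5]
finger_gap: 0.054
grasp_force: 25.0
```

>>> {"op": "carry_out", "data": {
  "motion": "0 0 0.005 0 0 0 1;0 0 0.005 0 0 0 1;0 0 0.005 0 0 0 0.2;0 0 0.005 0 0 0 -0.3;0 0 0.005 0 0 0 -0.7;0 0 0.005 0 0 0 -0.7;0 0 0.005 0 0 0 -0.7;0 0 0.005 0 0 0 -0.7;0 0 -0.2 0 0 0 -0.7;0 0 -0.4 0 0 0 -0.7;0.2 0 -0.6 0 0 0 -0.7;0.5 0 -0.8 0 0 0 -0.7;0.5 0 -0.8 0 0 0 -0.7"
}}

```text
t: 11.9
eef_pos: [0.6158, -0.0086, 0.2186]
orientation: [179.8, -0.0, 84.1]
contact_force: [0.4, -0.3, 0.0]
finger_gap: 0.0748
grasp_force: 0.0
```

Run:
```python
from h import *
np.set_printoptions(precision=4,suppress=True)
c=cam("wrist"); im=c["img"]; cv2.imwrite("pics/w4.png",im); print(arm.sense()["eef_pos"])
hsv=cv2.cvtColor(im,cv2.COLOR_BGR2HSV); r=(((hsv[...,0]<8)|(hsv[...,0]>172))&(hsv[...,1]>170)&(hsv[...,2]>60)).astype(np.uint8)
n,lab,st,ce=cv2.connectedComponentsWithStats(r)
for i in range(1,n):
    if st[i,4]>300: print(st[i],ce[i],onz(c,ce[i],.082))
print(delta([.45,.275,.2],[180,0,196]))
```

```text
[ 0.6168 -0.0059  0.2207]
[ 245  212   64   63 3142] [276.2187 242.6887] [ 0.612  -0.0476  0.082 ]
[ 247  281   60   25 1194] [276.0251 294.8157] [ 0.607  -0.0952  0.082 ]
[ 247  345   58   41 2100] [275.2819 365.3895] [ 0.5989 -0.1663  0.082 ]
[ 1.3133 -0.9718  0.0987  0.004   0.0038 -1.2418]
```

View pics/w4.png

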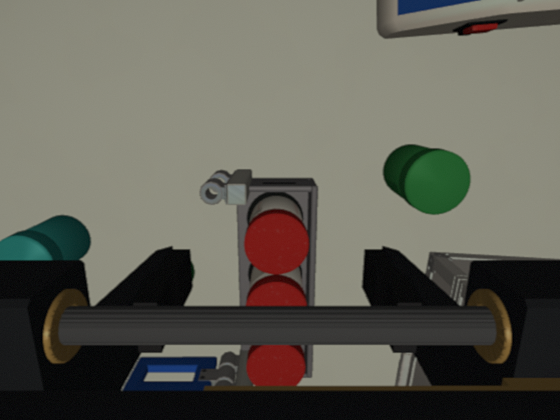

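The middle jar stands in row with the others, its caps at columns 276, 276 and 275. Next is the gate.

>>> {"op": "carry_out", "data": {
  "motion": "0.7 -0.5 0 0 0 0.75 -0.3;0.7 -0.5 0 0 0 0.75 -0.3;0.7 -0.5 0 0 0 0.75 -0.3;0.7 -0.5 0 0 0 0.75 -0.3;0.7 -0.5 0 0 0 0.75 -0.3;0.7 -0.5 0 0 0 0.75 -0.3;0.7 -0.5 0 0 0 0.75 -0.3;0.7 -0.5 0 0 0 0.75 -0.3;0.7 -0.5 0 0 0 0.75 -0.3"
}}

```text
t: 12.85
eef_pos: [0.5296, 0.1386, 0.2148]
orientation: [180.0, 0.0, 16.5]
contact_force: [0.1, -1.0, -0.1]
finger_gap: 0.0571
grasp_force: 0.0
```

Run:
```python
from h import *
print(delta([.455,.295,.22],[180,0,16]))
```

```text
[-1.356e-01 -8.554e-01 -2.600e-02  0.000e+00  3.000e-04  5.400e-03]
```

>>> {"op": "carry_out", "data": {
  "motion": "-0.135 -0.85 -0.025 0 0 0.005 -0.3;-0.135 -0.85 -0.025 0 0 0.005 -0.3;-0.135 -0.85 -0.025 0 0 0.005 -0.3;-0.135 -0.85 -0.025 0 0 0.005 -0.3;-0.135 -0.85 -0.025 0 0 0.005 -0.3;-0.135 -0.85 -0.025 0 0 0.005 -0.3"
}}

```text
t: 13.45
eef_pos: [0.4553, 0.294, 0.2199]
orientation: [180.0, 0.0, 16.3]
contact_force: [0.5, -0.3, 0.7]
finger_gap: 0.0573
grasp_force: 0.0
```

Run:
```python
from h import *
np.set_printoptions(precision=4,suppress=True)
c=cam("wrist"); im=c["img"]; print(arm.sense()["eef_pos"],arm.sense()["orientation"])
hsv=cv2.cvtColor(im,cv2.COLOR_BGR2HSV); r=((abs(hsv[...,0].astype(int)-112)<12)&(hsv[...,1]>120)&(hsv[...,2]>40)).astype(np.uint8)
n,lab,st,ce=cv2.connectedComponentsWithStats(r)
for i in range(1,n):
    if st[i,4]>200: print(st[i],ce[i],cv2.minAreaRect(np.argwhere(lab==i)[:,::-1].astype(np.float32)))
for l,z in dict(gate=.008,gate_bore=.038,stand=0).items():
    print(l,[(round(d["p"],2),np.round(d["at"],1),onz(c,d["at"],z)[:2]) for d in nets.mark_of("wrist",l)][:4])
cv2.imwrite("pics/w5.png",im)
```

```text
[0.4557 0.2935 0.2199] [179.9703   0.008   16.2031]
[ 271  157   11   99 1050] [275.999  205.0457] ((276.0, 206.0), (98.0, 10.0), 90.0)
gate [(0.59, array([276.4, 182.6]), array([0.4516, 0.2937]))]
gate_bore [(0.57, array([275.2, 140.7]), array([0.4935, 0.307 ]))]
stand [(0.97, array([273.3, 181.5]), array([0.4503, 0.2966]))]
```

View pics/w5.png

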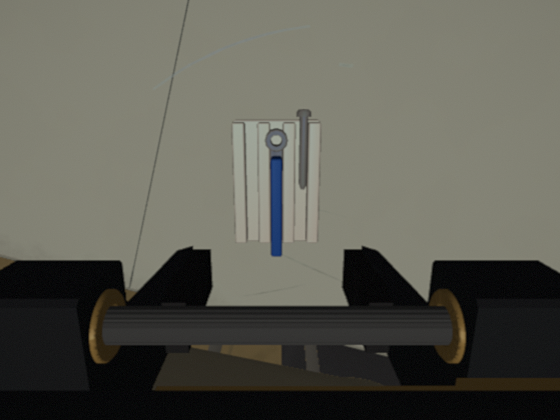

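Run:
```python
from h import *
np.set_printoptions(precision=4,suppress=True)
c=cam("wrist")
u=np.array([np.cos(np.radians(16.2)),np.sin(np.radians(16.2))])
for p,z,g in (((276,157),.068,37),((276,256),.068,-50),((276.3,140.3),.048,50)):
    q=onz(c,p,z)[:2]; print(q,"origin",q-u*g/1000)
print(delta([.4535,.2925,.08],[180,0,16.2]))
```

```text
[0.4842 0.3022] origin [0.4487 0.2919]
[0.4004 0.2781] origin [0.4484 0.292 ]
[0.4957 0.3052] origin [0.4477 0.2913]
[-0.0127 -0.0009  0.7     0.0001  0.0001 -0.0018]
```

>>> {"op": "carry_out", "data": {
  "motion": "-0.022 -0.002 0.25 0 0 0 -0.3;-0.022 -0.002 0.5 0 0 0 -0.3;-0.022 -0.002 0.7 0 0 0 -0.3;-0.022 -0.002 0.82 0 0 0 -0.3;-0.022 -0.002 0.88 0 0 0 -0.3;-0.022 -0.002 0.9 0 0 0 -0.3;-0.022 -0.002 0.9 0 0 0 -0.3;-0.022 -0.002 0.9 0 0 0 -0.3;-0.022 -0.002 0.9 0 0 0 1;-0.022 -0.002 0.9 0 0 0 1;-0.022 -0.002 0.9 0 0 0 1;-0.022 -0.002 0.9 0 0 0 1;-0.022 -0.002 0.9 0 0 0 1;-0.022 -0.002 0.9 0 0 0 1;-0.022 -0.002 0.9 0 0 0 1;-0.022 -0.002 0.9 0 0 0 1",
  "force": 40
}}

```text
t: 15.3
eef_pos: [0.451, 0.2933, 0.0401]
orientation: [-180.0, 0.0, 16.1]
contact_force: [0.1, 0.2, -0.4]
finger_gap: 0.0093
grasp_force: 40.0
```

Run:
```python
from h import *
for _ in range(3): cam("top"); s=arm.sense(); print(s["eef_pos"],s["orientation"],s["contact_force"],s["finger_gap"],s["grasp_force"])
```

```text
[0.45100307 0.29330116 0.04009236] [-1.79999049e+02  8.21737417e-03  1.61039755e+01] [-0.23281797  0.94051548  0.26810372] 0.009612103204834186 39.994638338685036
[0.45100472 0.29332106 0.04010289] [-1.79999925e+02  5.38382543e-03  1.61092426e+01] [-0.59907693 -0.00268341  0.31421552] 0.009112694246680682 39.99467398971319
[0.45098666 0.29331012 0.04010021] [-1.79999705e+02  6.66521291e-03  1.61062740e+01] [-0.99273828 -0.08390223 -0.17977108] 0.009114619955887816 39.99460173770785
```

>>> {"op": "carry_out", "data": {
  "motion": "0 0 -0.1 0 0 0 1;0 0 -0.2 0 0 0 1;0 0 -0.35 0 0 0 1;0 0 -0.5 0 0 0 1;0 0.1 -0.6 0 0 0.05 1;-0.05 0.25 -0.6 0 0 0.1 1;-0.1 0.4 -0.6 0 0 0.15 1;-0.13 0.55 -0.6 0 0 0.2 1;-0.16 0.7 -0.6 0 0 0.246 1;-0.16 0.7 -0.6 0 0 0.246 1;-0.16 0.7 -0.6 0 0 0.246 1"
}}

```text
t: 16.55
eef_pos: [0.459, 0.1496, 0.1599]
orientation: [-180.0, 0.0, -6.1]
contact_force: [0.2, -0.0, -1.2]
finger_gap: 0.0096
grasp_force: 40.0
```

Run:
```python
from h import *
s=arm.sense(); print(s["grasp_force"],s["finger_gap"],delta([.467,.007,.16],[180,0,-6.05]))
```

```text
39.99488415196538 0.00960181247937891 [ 1.154e-01  7.046e-01 -7.000e-04 -2.000e-04  3.000e-04 -5.000e-04]
```

Moving to the pre-insert pose (50 mm in front), held high, for a close look.

>>> {"op": "carry_out", "data": {
  "motion": "0.03 0.2 0 0 0 0 1;0.06 0.4 0 0 0 0 1;0.1 0.6 0 0 0 0 1;0.115 0.705 0 0 0 0 1;0.115 0.705 0 0 0 0 1;0.115 0.705 0 0 0 0 1;0.115 0.705 0 0 0 0 1"
}}

```text
t: 17.25
eef_pos: [0.467, 0.0087, 0.1599]
orientation: [-180.0, 0.0, -5.9]
contact_force: [-0.3, -0.7, -1.6]
finger_gap: 0.0096
grasp_force: 40.0
```

Run:
```python
from h import *
np.set_printoptions(precision=4,suppress=True)
c=cam("wrist"); im=c["img"]; e=arm.sense()["eef_pos"]; print(e,arm.sense()["orientation"])
for l,z in dict(jamb_bore=.044,gate_bore=e[2]-.0021).items():
    print(l,[(round(d["p"],2),np.round(d["at"],1),onz(c,d["at"],z)[:2]) for d in nets.mark_of("wrist",l)][:4])
cv2.imwrite("pics/w6.png",im)
import pickle; pickle.dump(c,open("w6.pkl","wb"))
```

```text
[0.467  0.0087 0.1599] [-179.9764    0.028    -5.91  ]
jamb_bore [(0.82, array([281.1,  63.4]), array([ 0.5633, -0.0036]))]
gate_bore [(0.77, array([275.5, 165.1]), array([0.5119, 0.0052]))]
```

View pics/w6.png

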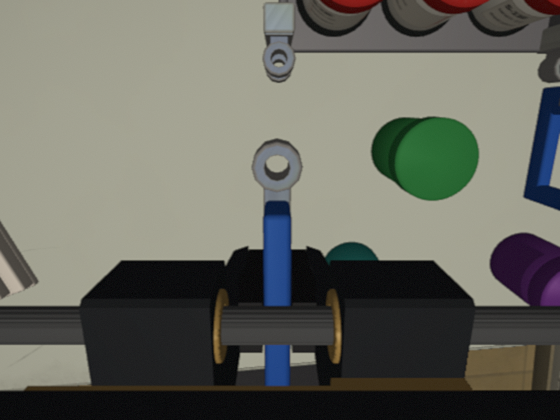

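```bash
cat > m.py <<'E'
from h import *
np.set_printoptions(precision=4,suppress=True)
def circ(c,p,z,out=None):
    "centre of a 20 mm circle at height z near pixel p: best mean gradient round its projection"
    g=cv2.GaussianBlur(cv2.cvtColor(c["img"],cv2.COLOR_BGR2GRAY),(0,0),.8).astype(np.float32)
    gr=cv2.magnitude(cv2.Sobel(g,cv2.CV_32F,1,0),cv2.Sobel(g,cv2.CV_32F,0,1))
    t=np.linspace(0,2*np.pi,72,endpoint=False); w0=onz(c,p,z); best=(-1,)
    for dx in np.arange(-5,5.1,.5):
        for dy in np.arange(-5,5.1,.5):
            s=0
            for r in (.010,.005):
                q=np.array([proj(c,w0+[dx/1e3+r*np.cos(a),dy/1e3+r*np.sin(a),0]) for a in t]).astype(np.float32)
                s+=np.minimum(cv2.remap(gr,q[:,0],q[:,1],1),150).mean()
            if s>best[0]: best=(s,w0[:2]+[dx/1e3,dy/1e3])
    return best[1],best[0],proj(c,[*best[1],z])
E
python3 - <<'E'
from m import *
import pickle; c=pickle.load(open("w6.pkl","rb"))
G=circ(c,(277,163),.1599+.0079);J=circ(c,(278,59),.076); print(G,J)
a=np.radians(-6.05);M=np.array([[np.cos(a),np.sin(a)],[-np.sin(a),np.cos(a)]])
print("J-G in carrier axes mm",M@(J[0]-G[0])*1e3, "G-tcp in carrier",M@(G[0]-[.467,.0087])*1e3)
E
```

```text
(array([0.5127, 0.0048]), np.float32(214.93729), array([276.1026, 167.0254])) (array([ 0.5633, -0.0018]), np.float32(226.29773), array([278.6701,  57.0984]))
J-G in carrier axes mm [51.0234 -1.2155] G-tcp in carrier [45.8053  0.9659]
```

>>> {"op": "carry_out", "data": {
  "motion": "0 0.006 0.2 0 0 0 1;0 0.006 0.35 0 0 0 1;0 0.006 0.48 0 0 0 1;0 0.006 0.55 0 0 0 1;0 0.006 0.569 0 0 0 1;0 0.006 0.569 0 0 0 1;0.05 0.006 0.569 0 0 0 1;0.08 0.006 0.569 0 0 0 1;0.1 0.006 0.569 0 0 0 1;0.1 0.006 0.569 0 0 0 1;0.1 0.006 0.569 0 0 0 1;0.1 0.006 0.569 0 0 0 1"
}}

```text
t: 18.6
eef_pos: [0.4867, 0.004, 0.0463]
orientation: [-180.0, 0.0, -6.0]
contact_force: [-1.4, 0.2, -2.0]
finger_gap: 0.0095
grasp_force: 40.0
```

Run:
```python
from m import *
import pickle
c=cam("wrist"); s=arm.sense(); e=s["eef_pos"]; print(e,s["orientation"],s["contact_force"],s["t"])
pickle.dump(c,open("w7.pkl","wb"))
a=np.radians(-6.05);M=np.array([[np.cos(a),np.sin(a)],[-np.sin(a),np.cos(a)]])
fr=np.array([np.cos(a),np.sin(a),0])
for l,z in dict(jamb_bore=.044,gate_bore=e[2]-.0021).items():
    print(l,[(round(d["p"],2),np.round(d["at"],1),onz(c,d["at"],z)[:2]) for d in nets.mark_of("wrist",l)][:4])
g0=[*(e[:2]+fr[:2]*.0465),e[2]+.0079]; j0=[.5633,-.0025,.076]
pg,pj=proj(c,g0),proj(c,j0); print(pg,pj)
G=circ(c,pg,g0[2]);J=circ(c,pj,.076); print(G,J)
print("J-G",M@(J[0]-G[0])*1e3,"G-tcp",M@(G[0]-e[:2])*1e3)
x,y=int(min(pg[0],pj[0]))-100,max(0,int(min(pg[1],pj[1]))-70)
im=c["img"].copy()
for q,z in ((G,g0[2]),(J,.076)):
    for r in (.01,.005):
        for t in np.linspace(0,6.28,60): 
            p=proj(c,[q[0][0]+r*np.cos(t),q[0][1]+r*np.sin(t),z]).round().astype(int); 
            if 0<=p[0]<560 and 0<=p[1]<420: im[p[1],p[0]]=(0,255,255)
k=np.hstack([c["img"][y:y+230,x:x+200],im[y:y+230,x:x+200]]); cv2.imwrite("pics/w7.png",cv2.resize(k,None,fx=2,fy=2,interpolation=2)); print(x,y)
```

```text
[0.4867 0.004  0.0463] [-179.9982    0.0191   -6.0374] [-0.5672 -0.0716 -1.8826] 18.65
jamb_bore [(0.58, array([272.2,  82.4]), array([ 0.5637, -0.0017]))]
gate_bore [(0.55, array([276.8, 162.4]), array([ 0.5327, -0.0002])), (0.25, array([269.5,  84.9]), array([ 0.5629, -0.0006]))]
[278.4207 165.318 ] [273.6542  75.8368]
(array([ 0.5324, -0.0004]), np.float32(215.45355), array([277.2557, 166.7491])) (array([ 0.5633, -0.0015]), np.float32(212.78157), array([270.3621,  76.2042]))
J-G [30.8451  2.1434] G-tcp [45.9501  0.4445]
173 5
```

View pics/w7.png

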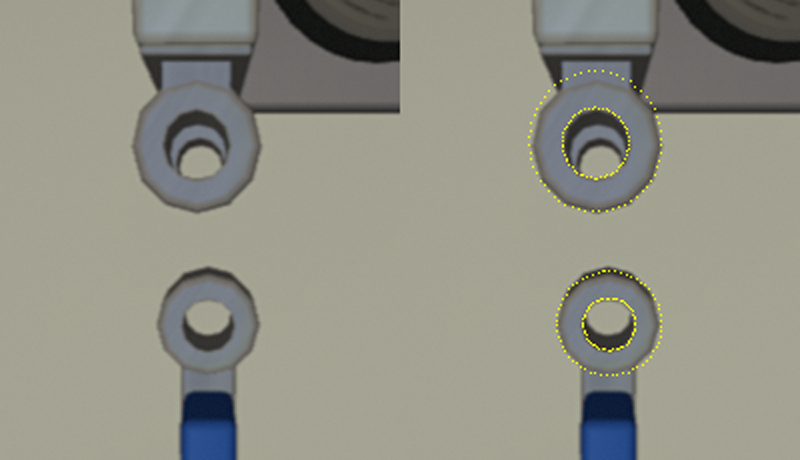

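The gate knuckle shows at (277,167) and the jamb knuckle's top at (271,78), all clear. That leaves about 30.4 mm forward and 1.8 mm to the left.

>>> {"op": "carry_out", "data": {
  "motion": "0 -0.009 0 0 0 0 1;0 -0.009 0 0 0 0 1;0.03 -0.009 0 0 0 0 1;0.06 -0.009 0 0 0 0 1;0.09 -0.009 0 0 0 0 1;0.115 -0.009 0 0 0 0 1;0.135 -0.009 0 0 0 0 1;0.147 -0.009 0 0 0 0 1;0.152 -0.009 0 0 0 0 1;0.152 -0.009 0 0 0 0 1;0.152 -0.009 0 0 0 0 1;0.152 -0.009 0 0 0 0 1"
}}

```text
t: 19.95
eef_pos: [0.5172, 0.0026, 0.0463]
orientation: [-180.0, 0.0, -6.0]
contact_force: [0.2, 0.5, -1.6]
finger_gap: 0.0094
grasp_force: 40.0
```

Run:
```python
from m import *
import pickle
a=np.radians(-6.05);M=np.array([[np.cos(a),np.sin(a)],[-np.sin(a),np.cos(a)]])
for i in range(4):
    c=cam("wrist"); s=arm.sense(); e=s["eef_pos"]; print(e,s["orientation"],s["contact_force"],s["t"],"moved",M@(e[:2]-[.4867,.004])*1e3)
J=circ(c,proj(c,[.563,-.0018,.076]),.076); G=e[:2]+M.T@[.04595,.00045]
print(J,"J-G",M@(J[0]-G)*1e3); pickle.dump(c,open("w8.pkl","wb"))
for n in ("scene","top"):
    cc=cam(n); 
    for l in ("jamb_bore","gate_bore"): print(n,l,[(round(d["p"],2),onz(cc,d["at"],.044)[:2]) for d in nets.mark_of(n,l)][:3])
```

```text
[0.5172 0.0026 0.0463] [179.9996   0.0089  -6.0328] [-0.1649 -0.3417 -2.1569] 20.0 moved [30.4689  1.8382]
[0.5172 0.0026 0.0463] [-179.9996    0.0053   -6.0349] [ 0.2105  1.1136 -1.8014] 20.05 moved [30.4898  1.8552]
[0.5173 0.0026 0.0463] [179.9989   0.0018  -6.0326] [ 0.647  -0.3922 -1.1666] 20.1 moved [30.5527  1.8208]
[0.5173 0.0026 0.0463] [180.      -0.0008  -6.0339] [-0.4669 -0.5087 -1.0556] 20.15 moved [30.5789  1.8293]
(array([ 0.5635, -0.0018]), np.float32(230.7532), array([277.1212, 175.4529])) J-G [0.4547 0.0474]
scene jamb_bore [(0.72, array([0.5614, 0.0053]))]
scene gate_bore []
top jamb_bore [(0.3, array([ 0.5956, -0.1709]))]
top gate_bore []
```

Run:
```python
from plant import arm
print(arm.hand_in())
```

```text
the job is handed in; nothing more can be done
None
```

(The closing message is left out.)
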